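Free the specimen plate held by a left-hand crank nut

TASK

The slotted specimen plate is locked on its small stand by a crank nut with a left-hand thread. Turn the crank clockwise (seen from above) until the nut comes right up against its stop, gently and without forcing it there, as its overload spring is easily spoiled, then draw the plate out along its guides by the upright tab and lay it flat on the middle of the lens-tissue booklet. Leave the other things where they are.

Things in the scene. Friction and masses are not known exactly. Their poses are not given: they have to be found in the camera images.
- stand: Fixed grey pedestal, foot 100 x 78 mm, aluminium bed 40 mm above the worktop. Origin on the worktop under the axis of its fixed stud; z up; the plate is drawn out along its -x. Two rails, 6 mm above the bed, x = -44 to +24 mm, guide the plate's sides with 1.5 mm play each; a cross bar closes the +x end. The crank ends its travel over the +x half, leaving the tab side free.
- stud_top (a point): Top of the stand's fixed upright steel stud (10 mm thick), the centre of an 18 mm round, 6 mm high dark stop nut, 105.5 mm above the worktop. The crank nut rises up to this stop; there it is rigid and turns no further.
- collar: Collar under the crank nut, 25 mm across, 9 high; rises without turning, carries nut and crank. Origin: centre of its underside. Left-hand thread: clockwise from above loosens, rising 2 mm/rad. Underside 45.5-48.5 mm above the worktop at the start, 51.9 mm at the stop, 1.7 to 3.2 rad later. The crank is splined on at any angle: its direction does not tell the stop. Over 15 N on the plate is harm.
- grip_mid (a point): On the axis of the crank's upright black grip, 30 mm above its lower end. Grip: round, 16 mm thick, 47 mm high, spins freely, 55 mm from the stud's axis on a level lever 14 mm wide, 9 mm thick, just below it. This point starts 123 to 126 mm above the worktop and rises with the nut. Turning takes about 6 N here, pushed along the circle, and the nut stays where it is left.
- plate: Loose steel plate, about 0.25 kg, 92 x 46 x 10 mm, on the bed between the rails. Origin on its underside, on the stud's axis when home; x, y as the stand's, z up; it reaches from x = -74 to +18 mm. A 26 mm brass disc, 4 mm high, is fixed on it at x = -36 mm. Its centre of mass, near x = -38 mm, leaves the bed (edge at x = -46 mm) when drawn out 8 mm: then keep hold of it.
- seat (a point): Floor of the plate's seat for the collar, on the plate's own z axis: a recess 30 mm wide, 5 mm deep in the plate's top, with a 13 mm slot, open at +x, that straddles the stud. Lands at x = 13.5 to 18 mm close it towards +x and hold the plate until the collar is up. Drawn out 36 to 45 mm the plate is clear and can be lifted; carry it above the crank (up to 147 mm) or off on the free side.
- tab_mid (a point): In the upright steel tab by which the plate is drawn, 26 mm above the plate's underside. The tab is centred at x = -62 mm of the plate: 14 mm along x, 20 mm along y, from 10 to 36 mm above the underside. Take it from above across its 20 mm.
- plate_mid (a point): Middle of the plate's underside, half way along its length and width (x = -28 mm of the plate).
- booklet: Booklet of lens tissue, 75 x 100 x 9 mm (x, y, z), lying flat and fast on the worktop in front of the hotplate. Origin: centre of its underside.
- cover_box: Small white box of cover glasses, 35 x 35 x 17 mm, loose bystander. Origin: centre of its underside.
- dish: Petri dish, 60 mm across, 15 mm high, loose bystander. Origin: centre of its underside.
- winchester: Tall brown reagent bottle, 132 mm across, 315 mm high, standing fast on the right of the stand, between it and where the arm starts: go over it or round its front. Origin: centre of its underside.
- hotplate_stirrer: Blue hotplate stirrer, 201 x 150 x 103 mm, standing fast on the left behind the booklet. Origin: centre of its underside.
- vacuum_pump: Dark vacuum pump, about 160 x 110 mm, 97 mm high with an 85 mm round motor up to 170 mm, standing fast behind the stand. Origin: centre of its underside.
- crank (a joint): Yield of the overload spring between crank and nut, rad, positive when the crank is pushed clockwise; 6 N m/rad: about 0.055 while the nut turns, 0 when let go. At the stop only this spring yields, 2.0 N more per mm at the grip. Over 0.13 rad (14 N at the grip), either way, the spring is spoiled.

How it is judged:
By the outcome, as a careful person would: the job done as asked, in the order asked, and still so for the second after the job is handed in, with the robot touching nothing.
It also fails if it takes over 72 s, if anything falls off the work surface, if the arm or the gripper's body presses on something with over 40 N, if the wrist force passes 120 N, or if a joint passes its speed limit or range.

ROBOT

A 7-joint arm with a two-finger parallel gripper is mounted at the origin on a cart in front of the work surface, level with it; the furniture and walls round the work are solid. World frame = base frame: x ahead of the robot, y to its left, z up, the work surface at z = 0. Lengths are in m, angles in rad, forces in N, time in s.
With the tool pointing down it reaches from about 0.4 to 0.875 m from the base axis. Payload 19.3 kg.
Tool frame: the origin (TCP) lies between the finger pads; the fingertips stand bot.tcp_to_tips ahead of it and the grasp point (between the pads) is the TCP (bot.tcp_to_tips is the distance from the TCP to the fingertips, in m); z points along the fingers, y is the line along which they close (so a half turn about z gives the same grasp; the last joint's range is limited). The gripper opens to 85 mm and grips with 20 to 120 N. Pads are 22 mm wide; open, the fingers measure 114 mm over their backs; the gripper's body (76 mm by 85 mm) begins 54 mm behind the grasp point. The pads swing forward as they close: fully open they stand 13 mm farther back than shut.
Start: joints at [-1.384, 0.521, -0.036, 1.599, 0.021, 1.021, -0.113], TCP at [0.159, 0.604, 0.25] pointing down, gripper open.
Joint ranges: [-2.91, 2.91], [-0.3, 2.13], [-1.5, 1.42], [0.17, 2.43], [-1.26, 4.41], [0.16, 1.93], [-2.52, 2.52]. Speed limits (rad/s): [1.89, 1.89, 2.39, 2.39, 3.01, 3.01, 3.01].

INTERFACE

Orientations are given as [roll, pitch, yaw] about the fixed x, y, z axes, in that order (R = Rz(yaw) Ry(pitch) Rx(roll)).
In Python, from workcell import telemetry, grab_frame, bot gives the robot as it stands. The module is installed in compiled form; this text tells all that it offers.
- The arm moves only by the shell command python3 -m crank 'ROWS' [FORCE]. ROWS is text: rows parted by semicolons, each of 7 numbers parted by spaces: the finger opening in m, from 0 to 0.0854, then the shift along the tool's x, y, z in m, then the turn, a rotation vector about the tool's x, y, z in degrees. A call has exactly 8 rows; each row shifts and turns the commanded pose from where the row before left it, along the tool's axes as they then stand; what a row does not reach is not made up. A row lasts 1/12 s, in which the tool goes at most 41.7 mm and 7.16 degrees, less where a joint would pass 70% of its speed; a pose out of reach is approached as far as the arm can. A call with a gripper value outside its range is refused whole. The fingers move at their own pace and stop on an object; FORCE is the grip in N (left out, the last holds). Time passes only in rows, so rows that do not move let the fingers close, or fill a call up. It gives the time, the measured TCP pose, the force, the opening and the grip force at its end, in the units of the state.
- telemetry.observe(): the state, without advancing time (a new reading comes with each control period).
- grab_frame(name): name is "scene" or "top" or "wrist"; returns a dict with "pixels" (420x560x3 uint8, red, green, blue), "depth" (420x560 float32, m along the optical axis (not along the pixel's ray), 0 where there is no reading), "vertical_fov" (degrees; the focal length in pixels is half the picture's height over the tangent of half this angle, whatever the lens; pixels are square), "cx", "cy" (the principal point, pixels), "R" (3x3) and "t" (3): a world point X has camera coordinates R X + t; the wrist camera has in their place "hand_eye" (4x4, takes a point from camera to tool coordinates, whose origin is the TCP and whose axes are the flange's). Camera axes: x right, y down, z forward; pixel columns grow to the right and rows downward; lengths in m; the calibration is good to about 2 mm. A picture is of the moment at which its call begins: read the wrist's pose just before it.
- bot.job_done(): hands the job in; it is judged then, once.
The state is a dict: "clock": time; "qpos": joint angles; "qd": joint speeds; "joint_efforts": joint torques, N m; "position": TCP position; "tool_rot": TCP orientation; "force": force on the tool from outside, world axes, zero at the start; "moment": the same for the moment, N m; "grip_width": finger opening in m; "finger_force": force on a finger pad.
Only numpy, scipy, OpenCV 4.12 (cv2) and the standard library are available. Lean on these libraries where they do the work, as an engineer would, in place of code of your own. Each camera call takes 0.05 s, during which the arm holds its last target. There are 200 camera calls.

## Working session

There is one attempt and no reset: what is moved stays moved. The work goes in short steps, Python scripts to look and compute and a shell command to move; the robot and the scene stay as the last step left them, time stands still between calls to the robot, and variables do not carry over. Pictures are saved under pics/ and viewed, at most 10 in all, crops included, and the job is handed in when it is done.

```bash
mkdir -p pics; cat > h.py <<'E'
import numpy as np, cv2
from workcell import telemetry, grab_frame, bot
from scipy.spatial.transform import Rotation as Ro
def cam(n):
    s=telemetry.observe(); f=grab_frame(n)
    F=210/np.tan(np.radians(f["vertical_fov"])/2); f["F"]=F
    if n=="wrist":
        H=np.array(f["hand_eye"]); Rt=Ro.from_euler('xyz',s["tool_rot"]).as_matrix()
        f["Rw"]=Rt@H[:3,:3]; f["o"]=Rt@H[:3,3]+np.array(s["position"])
    else:
        R=np.array(f["R"]); f["Rw"]=R.T; f["o"]=-R.T@np.array(f["t"])
    return f
def ray(f,u,v,z):
    d=f["Rw"]@np.array([(u-f["cx"])/f["F"],(v-f["cy"])/f["F"],1]); return f["o"]+d*(z-f["o"][2])/d[2]
def cloud(f):
    v,u=np.mgrid[:420,:560]; D=f["depth"]
    P=np.stack([(u-f["cx"])/f["F"]*D,(v-f["cy"])/f["F"]*D,D],-1)
    return P@f["Rw"].T+f["o"]
def proj(f,X):
    c=f["Rw"].T@(np.array(X)-f["o"]); return f["F"]*c[0]/c[2]+f["cx"],f["F"]*c[1]/c[2]+f["cy"]
def save(f,n): cv2.imwrite("pics/"+n,f["pixels"][:,:,::-1])
E
python3 - <<'E'
from h import *
s=telemetry.observe(); print({k:np.round(v,3) for k,v in s.items()}, bot.tcp_to_tips)
fs=[cam(n) for n in("scene","top")]
for n,f in zip(("scene","top"),fs): print(n,f["o"].round(3),f["Rw"].round(2).tolist(),f["F"]); np.save(n+".npy",f,allow_pickle=True)
cv2.imwrite("pics/a.png",fs[0]["pixels"][:,:,::-1]); cv2.imwrite("pics/b.png",fs[1]["pixels"][:,:,::-1])
E
```

```text
{'clock': np.float64(0.0), 'qpos': array([-1.384,  0.522, -0.036,  1.6  ,  0.021,  1.021, -0.113]), 'qd': array([ 0.002, -0.001,  0.002, -0.   , -0.001, -0.001, -0.   ]), 'joint_efforts': array([-1.0000e-03, -9.2712e+01,  1.9800e+00, -3.6994e+01,  1.8000e-02,
        8.0000e-03, -0.0000e+00]), 'position': array([0.159, 0.604, 0.25 ]), 'tool_rot': array([-3.14 ,  0.   ,  2.885]), 'force': array([ 0.726,  0.358, -0.299]), 'moment': array([-0.051,  0.007, -0.042]), 'finger_force': np.float64(0.0), 'grip_width': np.float64(0.085)} 0.019
scene [ 0.124 -0.334  0.694] [[0.8, -0.41, 0.44], [-0.6, -0.56, 0.58], [0.01, -0.72, -0.69]] 429.2347928570189
top [0.317 0.172 0.917] [[0.06, -0.97, 0.22], [-1.0, -0.06, 0.01], [0.0, -0.22, -0.97]] 390.31836821611233
```

View pics/a.png

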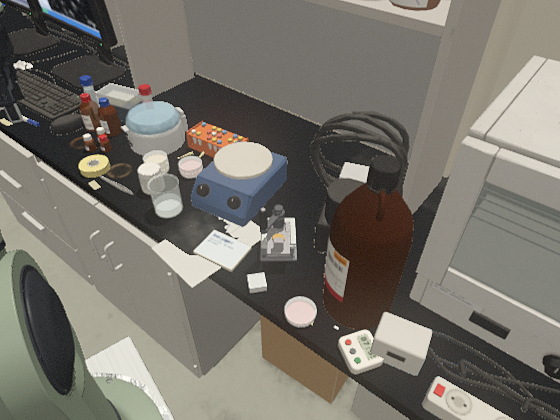

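View pics/b.png

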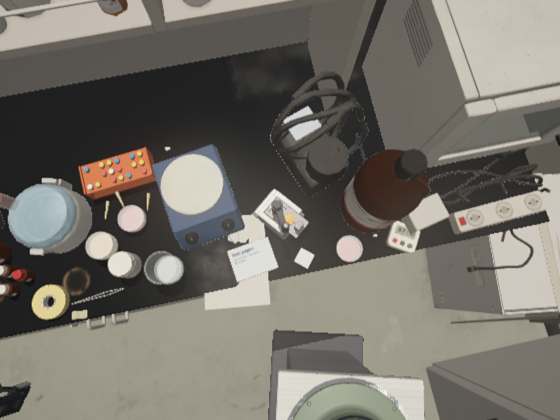

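The stand is at about (280,213) in top and (278,240) in scene. The booklet is at (252,258) in top, the white box at (304,258), the dish at (349,248) and the bottle at (385,190). The gripper shows at the left edge. Next I'll locate the stand parts.

```bash
python3 - <<'E'
from h import *
for n in("scene","top"):
    f=np.load(n+".npy",allow_pickle=True).item(); C=cloud(f)
    pts={"top":[(252,258),(304,258),(349,248),(385,190),(280,213),(320,157),(195,185)],"scene":[(224,250),(257,282),(300,311),(278,240),(240,160)]}[n]
    for u,v in pts: print(n,(u,v),C[v,u].round(3),f["pixels"][v,u])
    b={"top":(245,180,320,250),"scene":(245,190,315,275)}[n]
    cr=f["pixels"][b[1]:b[3],b[0]:b[2],::-1]
    cv2.imwrite(f"pics/c_{n}.png",cv2.resize(cr,None,fx=5 if n=="scene" else 5,fy=5,interpolation=cv2.INTER_CUBIC))
a,b=cv2.imread("pics/c_scene.png"),cv2.imread("pics/c_top.png")
h=max(a.shape[0],b.shape[0]); o=np.zeros((h,a.shape[1]+b.shape[1],3),np.uint8); o[:a.shape[0],:a.shape[1]]=a;o[:b.shape[0],a.shape[1]:]=b
print(o.shape); cv2.imwrite("pics/c.png",o)
E
```

```text
scene (224, 250) [0.391 0.225 0.011] [230 232 227]
scene (257, 282) [0.397 0.108 0.019] [229 228 219]
scene (300, 311) [0.426 0.009 0.014] [233 213 205]
scene (278, 240) [0.464 0.131 0.077] [195 191 187]
scene (240, 160) [0.527 0.365 0.104] [218 210 195]
top (252, 258) [0.391 0.233 0.008] [223 223 218]
top (304, 258) [0.397 0.113 0.017] [227 226 218]
top (349, 248) [0.426 0.01  0.015] [225 204 197]
top (385, 190) [ 0.501 -0.007  0.261] [60 41 31]
top (280, 213) [0.484 0.174 0.094] [130 127 123]
top (320, 157) [0.588 0.099 0.169] [87 82 76]
top (195, 185) [0.533 0.36  0.103] [218 215 201]
(425, 725, 3)
```

View pics/c.png

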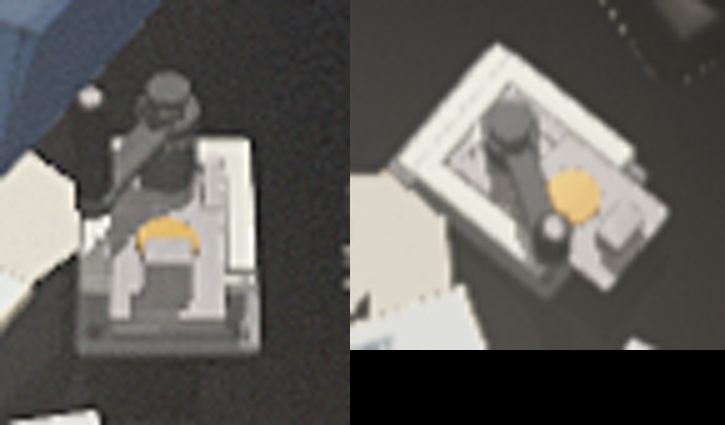

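Left crop (scene): stud top at (279,207), white-capped grip top at (263.5,209). Right crop (top): stud top at (276.6,203), grip cap at (285.6,225.6), tab at (299,226), disc at (290,219).

```bash
python3 - <<'E'
from h import *
S,T=[np.load(n+".npy",allow_pickle=True).item() for n in("scene","top")]
def two(a,b):
    A=[];B=[]
    for f,(u,v) in((S,a),(T,b)):
        d=f["Rw"]@np.array([(u-f["cx"])/f["F"],(v-f["cy"])/f["F"],1]);d/=np.linalg.norm(d);M=np.eye(3)-np.outer(d,d);A.append(M);B.append(M@f["o"])
    return np.linalg.solve(sum(A),sum(B))
print("stud",ray(S,279,207,.1055),ray(T,276.6,203,.1055),two((279,207),(276.6,203)))
print("grip",ray(S,263.4,209.4,.1425),ray(T,285.6,225.6,.1425),two((263.4,209.4),(285.6,225.6)))
print("tab",ray(T,299,226.4,.077),"disc",ray(T,290,219,.055))
for n,f in (("S",S),("T",T)):
  g=f["pixels"].astype(int); m=((g[...,0]-g[...,2])>70).astype(np.uint8)
  k,l,st,ce=cv2.connectedComponentsWithStats(m)
  for i in range(1,k):
    if 20<st[i,4]<300:
      u,v=ce[i]; p=ray(f,u,v,.055)
      if abs(p[0]-.45)<.08 and abs(p[1]-.14)<.08: print(n,"disc",ce[i],st[i,4],p)
  # booklet: near-white pixels at z~9mm
  C=cloud(f); m=((g.min(-1)>205)&(abs(C[...,2]-.009)<.005)&(C[...,1]>.15)&(C[...,1]<.3)&(C[...,0]>.3)&(C[...,0]<.47)).astype(np.uint8)
  k,l,st,ce=cv2.connectedComponentsWithStats(m); i=1+st[1:,4].argmax()
  c=cv2.findContours((l==i).astype(np.uint8),0,2)[0][0][:,0]
  r=cv2.minAreaRect(np.array([ray(f,u,v,.009)[:2]*1000 for u,v in c],np.float32)); print(n,"booklet",r,st[i])
E
```

```text
stud [0.50398763 0.18232105 0.1055    ] [0.50246496 0.18216483 0.1055    ] [0.50290213 0.18188509 0.10618249]
grip [0.4523774  0.16177199 0.1425    ] [0.44855629 0.16097655 0.1425    ] [0.44963202 0.16035671 0.144549  ]
tab [0.45954946 0.13085142 0.077     ] disc [0.47892274 0.15070211 0.055     ]
S disc [277.68421053 235.63157895] 38 [0.48307666 0.15811075 0.055     ]
S booklet ((392.8142395019531, 233.6552276611328), (76.3270034790039, 97.32693481445312), 23.214332580566406) [ 194  230   57   39 1105]
T disc [289.55555556 218.61728395] 81 [0.47973824 0.15174148 0.055     ]
T booklet ((389.828125, 232.72317504882812), (73.3166275024414, 97.48762512207031), 23.173681259155273) [ 228  238   50   43 1196]
```

```bash
r="0.085 -0.0246 -0.0222 0 0 0 0"; echo; python3 -m crank '0.085 -0.0246 -0.0222 0 0 0 0;0.085 -0.0246 -0.0222 0 0 0 0;0.085 -0.0246 -0.0222 0 0 0 0;0.085 -0.0246 -0.0222 0 0 0 0;0.085 -0.0246 -0.0222 0 0 0 0;0.085 -0.0246 -0.0222 0 0 0 0;0.085 -0.0246 -0.0222 0 0 0 0;0.085 -0.0246 -0.0222 0 0 0 0' 40
```

```text
clock: 0.77
position: [0.3045, 0.3812, 0.2502]
tool_rot: [-3.141, -0.0, 2.885]
force: [1.1, 0.3, 0.7]
grip_width: 0.0852
finger_force: 0.0
```

```bash
python3 -m crank '0.085 -0.0246 -0.0222 0 0 0 0;0.085 -0.0246 -0.0222 0 0 0 0;0.085 -0.0246 -0.0222 0 0 0 0;0.085 -0.0246 -0.0222 0 0 0 0;0.085 -0.0246 -0.0222 0 0 0 0;0.085 -0.0246 -0.0222 0 0 0 0;0.085 0 0 0 0 0 -6;0.085 0 0 0 0 0 -6'
```

```text
clock: 1.43
position: [0.4137, 0.2147, 0.2502]
tool_rot: [-3.141, -0.0, 3.095]
force: [-0.8, -0.0, 0.2]
grip_width: 0.0851
finger_force: 0.0
```

```bash
python3 -m crank '0.085 0 0 0 0 0 -6;0.085 0 0 0 0 0 -6;0.085 0 0 0 0 0 -6;0.085 0 0 0 0 0 -6;0.085 0 0 0 0 0 0;0.085 0 0 0 0 0 0;0.085 0 0 0 0 0 0;0.085 0 0 0 0 0 0'; python3 - <<'E'
from h import *
f=cam("wrist"); np.save("w1.npy",f,allow_pickle=True); save(f,"w1.png")
for p in ((.503,.182,.1055),(.449,.161,.1425),(.4635,.134,.077),(.480,.152,.054)): print(proj(f,p))
E
```

```text
clock: 2.1
position: [0.4129, 0.2164, 0.2503]
tool_rot: [-3.142, -0.0, -2.773]
force: [-0.2, 0.3, 0.2]
grip_width: 0.0848
finger_force: 0.0
(np.float64(206.2548341812169), np.float64(272.63931485011597))
(np.float64(190.72269764998066), np.float64(229.2655626779708))
(np.float64(175.64514717188797), np.float64(205.72502740486067))
(np.float64(194.9077466807502), np.float64(218.8031983625596))
```

View pics/w1.png

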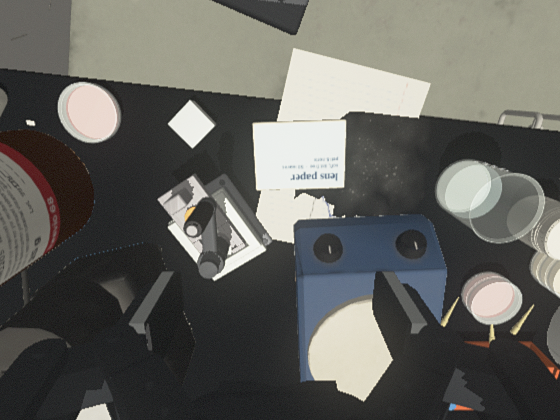

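The wrist view shows the stud top near (210,268) and the capped grip near (194,229), both close to the predictions. I'll zoom in to refine them.

```bash
python3 - <<'E'
from h import *
i=cv2.imread("pics/w1.png")[160:295,145:285]; cv2.imwrite("pics/w1c.png",cv2.resize(i,None,fx=4,fy=4,interpolation=cv2.INTER_CUBIC))
E
```

```text
(no output)
```

View pics/w1c.png

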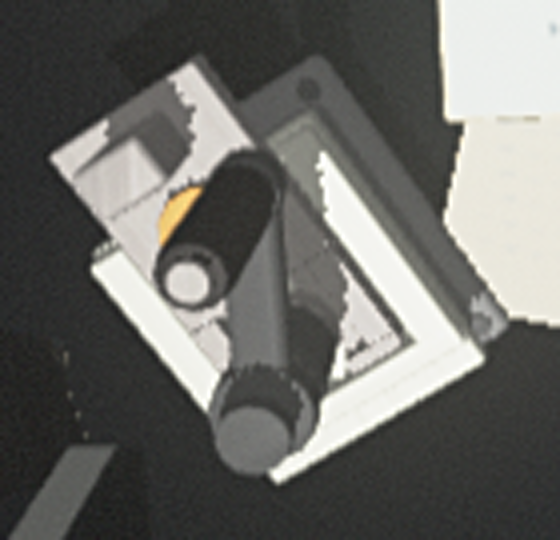

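Stud top centre at (208.2,269.5), grip cap at (192,230.5) and tab top at (176.3,202.5). Everything agrees to within about 3 px.

```bash
python3 - <<'E'
from h import *
f=np.load("w1.npy",allow_pickle=True).item()
for n,u,v,z in(("stud",208.2,269.5,.1055),("grip",192,230.5,.1425),("tab",176.3,202.5,.077)):
    p=ray(f,u,v,z); print(n,p)
s=telemetry.observe(); print(s["position"],np.degrees(s["tool_rot"][2]))
R=Ro.from_euler('xyz',s["tool_rot"]).as_matrix()
print(R.T@(np.array([.450,.1605,.250])-s["position"]))
E
```

```text
stud [0.49930311 0.18268419 0.1055    ]
grip [0.44961465 0.16216768 0.1425    ]
tab [0.46021871 0.13371634 0.077     ]
[0.41287105 0.21643831 0.25026841] -158.82562871330032
[-0.01441688 -0.0655729   0.00027255]
```

```bash
python3 -m crank '0.04 -0.007 -0.033 0 0 0 0;0.04 -0.0074 -0.0325 0 0 0 0;0.04 0 0 0.03 0 0 0;0.04 0 0 0.03 0 0 0;0.04 0 0 0.03 0 0 0;0.04 0 0 0.03 0 0 0;0.04 0 0 0 0 0 0;0.04 0 0 0 0 0 0'; python3 - <<'E'
from h import *
f=cam("wrist"); np.save("w2.npy",f,allow_pickle=True); i=f["pixels"][:,:,::-1]
print(telemetry.observe()["force"],proj(f,(.4495,.1612,.1425)),proj(f,(.5018,.1823,.1055)))
cv2.imwrite("pics/w2.png",i)
E
```

```text
clock: 2.82
position: [0.4496, 0.1604, 0.13]
tool_rot: [-3.141, -0.003, -2.771]
force: [-0.0, 0.2, 1.3]
grip_width: 0.04
finger_force: 0.0
[0.45996002 0.29350007 1.13626456] (np.float64(279.9319030811351), np.float64(316.6723505557919)) (np.float64(280.623710898608), np.float64(360.490756915507))
```

View pics/w2.png

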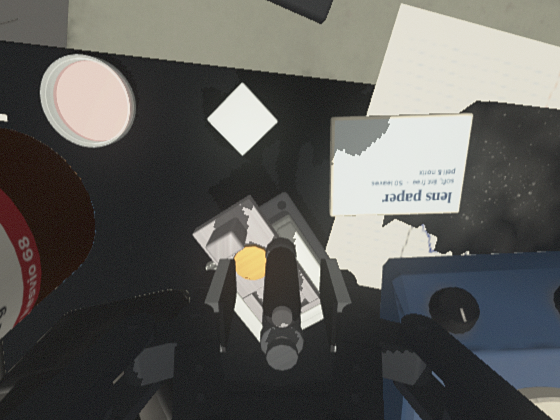

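The grip is centred between the fingers, with its cap at (281,316). I'll cage it loosely and push along the circle.

```bash
python3 -m crank '0.022 0 0 0 0 0 0;0.022 0 0 0 0 0 0;0.022 0 0 0 0 0 0;0.022 0 0.0019 0 0 0 2;0.022 0 0.0019 0 0 0 2;0.022 0 0.0019 0 0 0 2;0.022 0 0.0019 0 0 0 2;0.022 0 0.0019 0 0 0 2'; python3 - <<'E'
from h import *
s=telemetry.observe();print(s["position"],s["tool_rot"],s["force"],s["moment"])
E
```

```text
clock: 3.53
position: [0.4476, 0.1694, 0.1311]
tool_rot: [-3.141, 0.001, -2.947]
force: [0.4, -5.1, 0.9]
grip_width: 0.0218
finger_force: 2.5
[0.44764651 0.16942522 0.13110205] [-3.14145493e+00  1.03200796e-03 -2.94688880e+00] [ 0.44100023 -5.06704535  0.87257179] [-1.10972021 -0.25603797  0.00475641]
```

```bash
python3 -m crank '0.022 -0.0001 0.0029 -0.0001 0 0 3;0.022 -0.0001 0.0029 -0.0001 0 0 3;0.022 -0.0001 0.0029 -0.0001 0 0 3;0.022 -0.0001 0.0029 -0.0001 0 0 3;0.022 -0.0001 0.0029 -0.0001 0 0 3;0.022 -0.0001 0.0029 -0.0001 0 0 3;0.022 -0.0001 0.0029 -0.0001 0 0 3;0.022 -0.0001 0.0029 -0.0001 0 0 3'; cat > q.py <<'E'
from h import *
s=telemetry.observe();p=s["position"];C=np.array([.5005,.1825]);d=p[:2]-C
R=Ro.from_euler('xyz',s["tool_rot"]).as_matrix()
print("r",np.hypot(*d),"phi",np.degrees(np.arctan2(d[1],d[0])),"yaw",np.degrees(s["tool_rot"][2]),"Ftool",(R.T@s["force"]).round(2),"M",np.round(s["moment"],2))
E
python3 q.py
```

```text
clock: 4.2
position: [0.4477, 0.1921, 0.1318]
tool_rot: [-3.141, 0.0, 2.916]
force: [-1.9, -5.0, 2.3]
grip_width: 0.0221
finger_force: 3.2
r 0.053680618961875606 phi 169.71526323238245 yaw 167.09107301640927 Ftool [ 0.74 -5.32 -2.32] M [-1.36  0.33  0.02]
```

```bash
python3 -m crank '0.022 -0.0001 0.0038 -0.0001 0 0 4;0.022 -0.0001 0.0038 -0.0001 0 0 4;0.022 -0.0001 0.0038 -0.0001 0 0 4;0.022 -0.0001 0.0038 -0.0001 0 0 4;0.022 -0.0001 0.0038 -0.0001 0 0 4;0.022 -0.0001 0.0038 -0.0001 0 0 4;0.022 -0.0001 0.0038 -0.0001 0 0 4;0.022 -0.0001 0.0038 -0.0001 0 0 4';python3 q.py
```

```text
clock: 4.87
position: [0.4615, 0.2188, 0.1325]
tool_rot: [-3.141, -0.001, 2.357]
force: [-4.5, -3.7, 4.4]
grip_width: 0.0217
finger_force: 3.3
r 0.05330247105055215 phi 137.06372514032142 yaw 135.0699600386018 Ftool [ 0.54 -5.79 -4.38] M [-1.05  1.02 -0.03]
```

```bash
python3 -m crank '0.022 0 0.0029 -0.0001 0 0 3;0.022 -0.0001 0.0029 -0.0001 0 0 3;0.022 0 0.0029 -0.0001 0 0 3;0.022 -0.0001 0.0029 -0.0001 0 0 3;0.022 0 0.0029 -0.0001 0 0 3;0.022 -0.0001 0.0029 -0.0001 0 0 3;0.022 0 0.0029 -0.0001 0 0 3;0.022 -0.0001 0.0029 -0.0001 0 0 3';python3 q.py
```

```text
clock: 5.53
position: [0.4804, 0.232, 0.1333]
tool_rot: [-3.14, -0.001, 1.94]
force: [-5.3, -2.4, 3.2]
grip_width: 0.0219
finger_force: 3.3
r 0.053435143922813774 phi 112.12014674929348 yaw 111.14165985431129 Ftool [-0.34 -5.82 -3.18] M [-0.44  1.41 -0.03]
```

```bash
python3 -m crank '0.022 0 0.0019 -0.0001 0 0 2;0.022 0 0.0019 -0.0001 0 0 2;0.022 0 0.0019 -0.0001 0 0 2;0.022 0 0.0019 -0.0001 0 0 2;0.022 0 0.0015 -0.0001 0 0 1.5;0.022 0 0.001 -0.0001 0 0 1;0.022 0 0.001 0 0 0 1;0.022 0 0.001 0 0 0 1';python3 q.py
```

```text
clock: 6.2
position: [0.4919, 0.2355, 0.1339]
tool_rot: [-3.14, -0.001, 1.724]
force: [-7.0, -0.4, 3.5]
grip_width: 0.0222
finger_force: 3.2
r 0.05373181415749982 phi 99.20933392778456 yaw 98.75434109355214 Ftool [ 0.67 -7.01 -3.46] M [-0.14  1.41 -0.  ]
```

```bash
python3 -m crank '0.022 0 0.0005 0 0 0 0.5;0.022 0 0.0005 0 0 0 0.5;0.022 0 0.0005 0 0 0 0.5;0.022 0 0.0005 0 0 0 0.5;0.022 0 0 0 0 0 0;0.022 0 0 0 0 0 0;0.022 0 0 0 0 0 0;0.022 0 0 0 0 0 0';python3 q.py
```

```text
clock: 6.87
position: [0.4938, 0.2359, 0.1339]
tool_rot: [-3.14, -0.001, 1.69]
force: [-5.5, -1.3, 4.5]
grip_width: 0.022
finger_force: 3.1
r 0.053776091065983245 phi 97.12870475332473 yaw 96.80645712747358 Ftool [-0.59 -5.57 -4.51] M [-0.13  1.41  0.01]
```

```bash
cat > ok.py <<'E'
from h import *
import sys
s=telemetry.observe();R=Ro.from_euler('xyz',s["tool_rot"]).as_matrix();F=R.T@s["force"]
print("F",F.round(1),"ff",round(float(s["finger_force"]),2),"yaw",round(float(np.degrees(s["tool_rot"][2])),1),"p",np.round(s["position"],4),s["clock"].round(1))
sys.exit(F[1]<-7.2 or abs(F[0])>5 or abs(F[2])>8 or s["finger_force"]>4)
E
python3 -m crank '0.022 0 0.0005 -0.0001 0 0 0.5;0.022 0 0.0005 0 0 0 0.5;0.022 0 0.0005 0 0 0 0.5;0.022 0 0.0005 0 0 0 0.5;0.022 0 0 0 0 0 0;0.022 0 0 0 0 0 0;0.022 0 0 0 0 0 0;0.022 0 0 0 0 0 0'>/dev/null && python3 ok.py && python3 -m crank '0.022 0 0.0003 -0.0001 0 0 0.3;0.022 0 0.0003 0 0 0 0.3;0.022 0 0.0003 0 0 0 0.3;0.022 0 0.0003 0 0 0 0.3;0.022 0 0.0003 0 0 0 0.3;0.022 0 0.0003 0 0 0 0.3;0.022 0 0.0002 0 0 0 0.2;0.022 0 0 0 0 0 0'>/dev/null && python3 ok.py && python3 -m crank '0.022 0 0.0003 -0.0001 0 0 0.3;0.022 0 0.0003 0 0 0 0.3;0.022 0 0.0003 0 0 0 0.3;0.022 0 0.0003 0 0 0 0.3;0.022 0 0.0003 0 0 0 0.3;0.022 0 0.0003 0 0 0 0.3;0.022 0 0.0002 0 0 0 0.2;0.022 0 0 0 0 0 0'>/dev/null && python3 ok.py && python3 -m crank '0.022 0 0.0003 -0.0001 0 0 0.3;0.022 0 0.0003 0 0 0 0.3;0.022 0 0.0003 0 0 0 0.3;0.022 0 0.0003 0 0 0 0.3;0.022 0 0.0003 0 0 0 0.3;0.022 0 0.0003 0 0 0 0.3;0.022 0 0.0002 0 0 0 0.2;0.022 0 0 0 0 0 0'>/dev/null && python3 ok.py
```

```text
Traceback (most recent call last):
  File "ok.py", line 4, in <module>
    print("F",F.round(1),"ff",round(float(s["finger_force"]),2),"yaw",round(float(np.degrees(s["tool_rot"][2])),1),"p",np.round(s["position"],4),s["clock"].round(1))
                                                                                                                                                 ^^^^^^^^^^^^^^^^
AttributeError: 'float' object has no attribute 'round'
```

```bash
sed -i 's/s\["clock"\].round(1)/round(float(s["clock"]),1)/' ok.py
python3 ok.py && python3 -m crank '0.022 0 0.0003 -0.0001 0 0 0.3;0.022 0 0.0003 0 0 0 0.3;0.022 0 0.0003 0 0 0 0.3;0.022 0 0.0003 0 0 0 0.3;0.022 0 0.0003 0 0 0 0.3;0.022 0 0.0003 0 0 0 0.3;0.022 0 0.0002 0 0 0 0.2;0.022 0 0 0 0 0 0'>/dev/null && python3 ok.py && python3 -m crank '0.022 0 0.0003 -0.0001 0 0 0.3;0.022 0 0.0003 0 0 0 0.3;0.022 0 0.0003 0 0 0 0.3;0.022 0 0.0003 0 0 0 0.3;0.022 0 0.0003 0 0 0 0.3;0.022 0 0.0003 0 0 0 0.3;0.022 0 0.0002 0 0 0 0.2;0.022 0 0 0 0 0 0'>/dev/null && python3 ok.py && python3 -m crank '0.022 0 0.0003 -0.0001 0 0 0.3;0.022 0 0.0003 0 0 0 0.3;0.022 0 0.0003 0 0 0 0.3;0.022 0 0.0003 0 0 0 0.3;0.022 0 0.0003 0 0 0 0.3;0.022 0 0.0003 0 0 0 0.3;0.022 0 0.0002 0 0 0 0.2;0.022 0 0 0 0 0 0'>/dev/null && python3 ok.py
```

```text
F [ 0.2 -6.3 -3.5] ff 3.08 yaw 94.8 p [0.4958 0.2361 0.134 ] 7.5
F [ 0.3 -6.  -4.2] ff 3.12 yaw 92.8 p [0.4979 0.2363 0.1341] 8.2
F [ 0.6 -5.8 -3.8] ff 3.11 yaw 90.8 p [0.4999 0.2364 0.1342] 8.9
F [ 0.6 -6.1 -3.6] ff 3.11 yaw 88.8 p [0.5018 0.2365 0.1343] 9.5
```

```bash
sed -i 's/>4)/>3.45)/' ok.py
R(){ python3 ok.py; }
python3 -m crank '0.022 0 0.0004 -0.0001 0 0 0.4;0.022 0 0.0004 0 0 0 0.4;0.022 0 0.0004 0 0 0 0.4;0.022 0 0.0004 0 0 0 0.4;0.022 0 0.0004 0 0 0 0.4;0.022 0 0.0003 0 0 0 0.3;0.022 0 0.0001 0 0 0 0.2;0.022 0 0 0 0 0 0'>/dev/null && R && python3 -m crank '0.022 0 0.0004 -0.0001 0 0 0.4;0.022 0 0.0004 0 0 0 0.4;0.022 0 0.0004 0 0 0 0.4;0.022 0 0.0004 0 0 0 0.4;0.022 0 0.0004 0 0 0 0.4;0.022 0 0.0003 0 0 0 0.3;0.022 0 0.0001 0 0 0 0.2;0.022 0 0 0 0 0 0'>/dev/null && R && python3 -m crank '0.022 0 0.0004 -0.0001 0 0 0.4;0.022 0 0.0004 0 0 0 0.4;0.022 0 0.0004 0 0 0 0.4;0.022 0 0.0004 0 0 0 0.4;0.022 0 0.0004 0 0 0 0.4;0.022 0 0.0003 0 0 0 0.3;0.022 0 0.0001 0 0 0 0.2;0.022 0 0 0 0 0 0'>/dev/null && R && python3 -m crank '0.022 0 0.0004 -0.0001 0 0 0.4;0.022 0 0.0004 0 0 0 0.4;0.022 0 0.0004 0 0 0 0.4;0.022 0 0.0004 0 0 0 0.4;0.022 0 0.0004 0 0 0 0.4;0.022 0 0.0003 0 0 0 0.3;0.022 0 0.0001 0 0 0 0.2;0.022 0 0 0 0 0 0'>/dev/null && R && python3 -m crank '0.022 0 0.0004 -0.0001 0 0 0.4;0.022 0 0.0004 0 0 0 0.4;0.022 0 0.0004 0 0 0 0.4;0.022 0 0.0004 0 0 0 0.4;0.022 0 0.0004 0 0 0 0.4;0.022 0 0.0003 0 0 0 0.3;0.022 0 0.0001 0 0 0 0.2;0.022 0 0 0 0 0 0'>/dev/null && R && python3 -m crank '0.022 0 0.0004 -0.0001 0 0 0.4;0.022 0 0.0004 0 0 0 0.4;0.022 0 0.0004 0 0 0 0.4;0.022 0 0.0004 0 0 0 0.4;0.022 0 0.0004 0 0 0 0.4;0.022 0 0.0003 0 0 0 0.3;0.022 0 0.0001 0 0 0 0.2;0.022 0 0 0 0 0 0'>/dev/null && R
```

```text
F [-0.2 -6.4 -1.9] ff 3.1 yaw 86.3 p [0.5042 0.2364 0.1344] 10.2
F [-0.5 -6.3 -2.6] ff 3.1 yaw 83.8 p [0.5066 0.2362 0.1345] 10.9
F [-1.  -5.2 -3.5] ff 3.1 yaw 81.3 p [0.509  0.236  0.1346] 11.5
F [ 0.3 -7.  -3. ] ff 3.1 yaw 78.8 p [0.5114 0.2356 0.1347] 12.2
F [-0.2 -6.5 -1.5] ff 3.09 yaw 76.3 p [0.5137 0.2352 0.1348] 12.9
F [-0.1 -6.6 -2.3] ff 3.09 yaw 73.8 p [0.5161 0.2346 0.1349] 13.5
```

```bash
sed -i 's/-7.2/-8.2/' ok.py
R(){ python3 ok.py; }
python3 -m crank '0.022 0 0.0004 -0.0001 0 0 0.4;0.022 0 0.0004 0 0 0 0.4;0.022 0 0.0004 0 0 0 0.4;0.022 0 0.0004 0 0 0 0.4;0.022 0 0.0004 0 0 0 0.4;0.022 0 0.0003 0 0 0 0.3;0.022 0 0.0001 0 0 0 0.2;0.022 0 0 0 0 0 0'>/dev/null && R && python3 -m crank '0.022 0 0.0004 -0.0001 0 0 0.4;0.022 0 0.0004 0 0 0 0.4;0.022 0 0.0004 0 0 0 0.4;0.022 0 0.0004 0 0 0 0.4;0.022 0 0.0004 0 0 0 0.4;0.022 0 0.0003 0 0 0 0.3;0.022 0 0.0001 0 0 0 0.2;0.022 0 0 0 0 0 0'>/dev/null && R && python3 -m crank '0.022 0 0.0004 -0.0001 0 0 0.4;0.022 0 0.0004 0 0 0 0.4;0.022 0 0.0004 0 0 0 0.4;0.022 0 0.0004 0 0 0 0.4;0.022 0 0.0004 0 0 0 0.4;0.022 0 0.0003 0 0 0 0.3;0.022 0 0.0001 0 0 0 0.2;0.022 0 0 0 0 0 0'>/dev/null && R && python3 -m crank '0.022 0 0.0004 -0.0001 0 0 0.4;0.022 0 0.0004 0 0 0 0.4;0.022 0 0.0004 0 0 0 0.4;0.022 0 0.0004 0 0 0 0.4;0.022 0 0.0004 0 0 0 0.4;0.022 0 0.0003 0 0 0 0.3;0.022 0 0.0001 0 0 0 0.2;0.022 0 0 0 0 0 0'>/dev/null && R && python3 -m crank '0.022 0 0.0004 -0.0001 0 0 0.4;0.022 0 0.0004 0 0 0 0.4;0.022 0 0.0004 0 0 0 0.4;0.022 0 0.0004 0 0 0 0.4;0.022 0 0.0004 0 0 0 0.4;0.022 0 0.0003 0 0 0 0.3;0.022 0 0.0001 0 0 0 0.2;0.022 0 0 0 0 0 0'>/dev/null && R && python3 -m crank '0.022 0 0.0004 -0.0001 0 0 0.4;0.022 0 0.0004 0 0 0 0.4;0.022 0 0.0004 0 0 0 0.4;0.022 0 0.0004 0 0 0 0.4;0.022 0 0.0004 0 0 0 0.4;0.022 0 0.0003 0 0 0 0.3;0.022 0 0.0001 0 0 0 0.2;0.022 0 0 0 0 0 0'>/dev/null && R
```

```text
F [-0.2 -6.2 -2.2] ff 3.09 yaw 71.3 p [0.5184 0.234  0.135 ] 14.2
F [-0.2 -5.6 -3.2] ff 3.09 yaw 68.8 p [0.5206 0.2332 0.1351] 14.9
F [-0.5 -6.4 -3.2] ff 3.08 yaw 66.3 p [0.5229 0.2323 0.1352] 15.5
F [-0.7 -7.1 -2.3] ff 3.08 yaw 63.8 p [0.5251 0.2314 0.1353] 16.2
F [-0.1 -6.2 -1.5] ff 3.08 yaw 61.3 p [0.5272 0.2303 0.1354] 16.9
F [ 1.3 -6.3 -2.4] ff 3.08 yaw 58.8 p [0.5293 0.2292 0.1355] 17.5
```

```bash

R(){ python3 ok.py; }
python3 -m crank '0.022 0 0.0004 -0.0001 0 0 0.4;0.022 0 0.0004 0 0 0 0.4;0.022 0 0.0004 0 0 0 0.4;0.022 0 0.0004 0 0 0 0.4;0.022 0 0.0004 0 0 0 0.4;0.022 0 0.0003 0 0 0 0.3;0.022 0 0.0001 0 0 0 0.2;0.022 0 0 0 0 0 0'>/dev/null && R && python3 -m crank '0.022 0 0.0004 -0.0001 0 0 0.4;0.022 0 0.0004 0 0 0 0.4;0.022 0 0.0004 0 0 0 0.4;0.022 0 0.0004 0 0 0 0.4;0.022 0 0.0004 0 0 0 0.4;0.022 0 0.0003 0 0 0 0.3;0.022 0 0.0001 0 0 0 0.2;0.022 0 0 0 0 0 0'>/dev/null && R && python3 -m crank '0.022 0 0.0004 -0.0001 0 0 0.4;0.022 0 0.0004 0 0 0 0.4;0.022 0 0.0004 0 0 0 0.4;0.022 0 0.0004 0 0 0 0.4;0.022 0 0.0004 0 0 0 0.4;0.022 0 0.0003 0 0 0 0.3;0.022 0 0.0001 0 0 0 0.2;0.022 0 0 0 0 0 0'>/dev/null && R && python3 -m crank '0.022 0 0.0004 -0.0001 0 0 0.4;0.022 0 0.0004 0 0 0 0.4;0.022 0 0.0004 0 0 0 0.4;0.022 0 0.0004 0 0 0 0.4;0.022 0 0.0004 0 0 0 0.4;0.022 0 0.0003 0 0 0 0.3;0.022 0 0.0001 0 0 0 0.2;0.022 0 0 0 0 0 0'>/dev/null && R && python3 -m crank '0.022 0 0.0004 -0.0001 0 0 0.4;0.022 0 0.0004 0 0 0 0.4;0.022 0 0.0004 0 0 0 0.4;0.022 0 0.0004 0 0 0 0.4;0.022 0 0.0004 0 0 0 0.4;0.022 0 0.0003 0 0 0 0.3;0.022 0 0.0001 0 0 0 0.2;0.022 0 0 0 0 0 0'>/dev/null && R && python3 -m crank '0.022 0 0.0004 -0.0001 0 0 0.4;0.022 0 0.0004 0 0 0 0.4;0.022 0 0.0004 0 0 0 0.4;0.022 0 0.0004 0 0 0 0.4;0.022 0 0.0004 0 0 0 0.4;0.022 0 0.0003 0 0 0 0.3;0.022 0 0.0001 0 0 0 0.2;0.022 0 0 0 0 0 0'>/dev/null && R
```

```text
F [ 0.6 -5.7 -2.1] ff 3.07 yaw 56.3 p [0.5314 0.2279 0.1356] 18.2
F [ 0.4 -5.4 -2.3] ff 3.07 yaw 53.8 p [0.5333 0.2266 0.1357] 18.9
F [-0.2 -7.4 -2.4] ff 3.67 yaw 51.3 p [0.5351 0.2253 0.1358] 19.5
```

```bash
python3 -m crank '0.022 0 0.0003 0 0 0 0;0.022 0 0.0003 0 0 0 0;0.022 0 0.0002 0 0 0 0;0.022 0 0 0 0 0 0;0.022 0 0 0 0 0 0;0.022 0 0 0 0 0 0;0.022 0 0 0 0 0 0;0.022 0 0 0 0 0 0'; python3 ok.py
```

```text
clock: 20.2
position: [0.5357, 0.225, 0.1358]
tool_rot: [-3.139, -0.001, 0.896]
force: [-6.3, 4.1, 2.5]
grip_width: 0.022
finger_force: 4.0
F [-0.8 -7.5 -2.5] ff 3.99 yaw 51.4 p [0.5357 0.225  0.1358] 20.2
```

```bash
python3 -m crank '0.022 0 0.0003 0 0 0 0;0.022 0 0.0003 0 0 0 0;0.022 0 0.0002 0 0 0 0;0.022 0 0 0 0 0 0;0.022 0 0 0 0 0 0;0.022 0 0 0 0 0 0;0.022 0 0 0 0 0 0;0.022 0 0 0 0 0 0'; python3 ok.py
```

```text
clock: 20.87
position: [0.5362, 0.2245, 0.1357]
tool_rot: [-3.138, -0.001, 0.896]
force: [-5.4, 5.1, 3.2]
grip_width: 0.0221
finger_force: 4.3
F [ 0.6 -7.4 -3.2] ff 4.34 yaw 51.4 p [0.5362 0.2245 0.1357] 20.9
```

The stop is confirmed, since the load rises steadily and gently to about 8.6 N. I'll back off and release.

```bash
python3 -m crank '0.022 0 -0.001 0 0 0 0;0.022 0 -0.001 0 0 0 0;0.022 0 -0.001 0 0 0 0;0.022 0 -0.0005 0 0 0 0;0.045 0 0 0 0 0 0;0.045 0 0 0 0 0 0;0.045 0 0 0 0 0 0;0.045 0 0 0 0 0 0' && python3 ok.py; python3 -m crank '0.045 0 0 -0.02 0 0 0;0.045 0 0 -0.03 0 0 0;0.045 0 0 -0.025 0 0 0;0.045 -0.03 0.0003 0 0 0 0;0.045 -0.03 0.0003 0 0 0 0;0.045 -0.03 0.0003 0 0 0 0;0.045 -0.028 0 0 0 0 0;0.045 0 0 0 0 0 0'; python3 - <<'E'
from h import *
f=cam("wrist"); np.save("w3.npy",f,allow_pickle=True)
i=f["pixels"][:,:,::-1]; print(proj(f,(.4602,.1337,.076)),proj(f,(.501,.1825,.1055)))
u,v=map(int,proj(f,(.4602,.1337,.076)));u0=max(0,u-70);v0=max(0,v-60);print(u0,v0)
cv2.imwrite("pics/w3.png",cv2.resize(i[v0:v0+140,u0:u0+150],None,fx=4,fy=4,interpolation=cv2.INTER_CUBIC))
E
```

```text
clock: 21.53
position: [0.5347, 0.2252, 0.1355]
tool_rot: [3.141, -0.001, 0.895]
force: [0.2, 0.1, -0.3]
grip_width: 0.0446
finger_force: 0.0
F [0.2 0.1 0.3] ff 0.0 yaw 51.3 p [0.5347 0.2252 0.1355] 21.5
clock: 22.2
position: [0.4587, 0.1287, 0.2105]
tool_rot: [-3.14, 0.001, 0.891]
force: [0.5, -0.1, 0.3]
grip_width: 0.0449
finger_force: 0.0
(np.float64(275.35343887801196), np.float64(194.29639200477246)) (np.float64(276.36229072601657), np.float64(114.5537718912726))
205 134
```

View pics/w3.png

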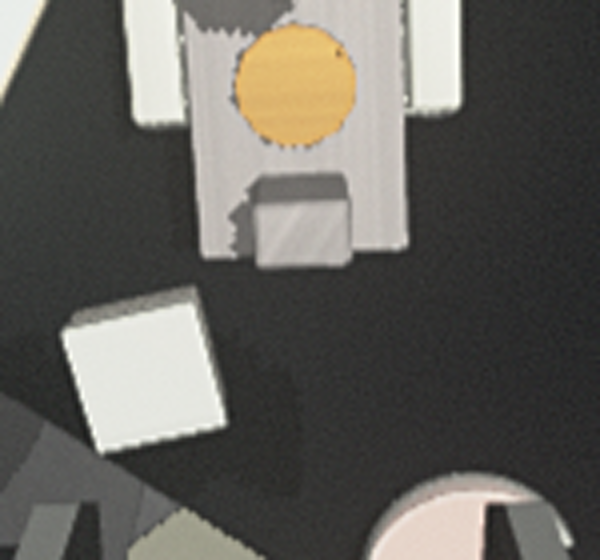

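The tab top is centred at about pixel (280.5,192), and the plate's edges are tilted about 3° in the view.

```bash
python3 - <<'E'
from h import *
f=np.load("w3.npy",allow_pickle=True).item()
P=lambda x,y,z: ray(f,205+x/4,134+y/4,z)
a,b=P(203,258,.05),P(408,248,.05); print("plate end",a,b,np.linalg.norm(a-b),"stand yaw",np.degrees(np.arctan2(*(a-b)[1::-1]))-90)
a2,b2=P(135,125,.046),P(462,108,.046); print("rails",np.degrees(np.arctan2(*(a2-b2)[1::-1]))-90,np.linalg.norm(a2-b2))
t=P(302,232,.076);print("tab",t, "disc",P(296,85,.054))
s=telemetry.observe();R=Ro.from_euler('xyz',s["tool_rot"]).as_matrix();print(s["position"],R.T@(t-s["position"]),np.degrees(s["tool_rot"]))
m=(a+b)/2;th=np.radians(np.degrees(np.arctan2(*(a-b)[1::-1]))-90);print("tab from end",m+.012*np.array([np.cos(th),np.sin(th),0]))
E
```

```text
plate end [0.43912308 0.13558839 0.05      ] [0.47579717 0.10891603 0.05      ] 0.04534758725583544 stand yaw 53.972320021908075
rails 54.05165238336164 0.0709282107717388
tab [0.46460375 0.13260262 0.076     ] disc [0.47972867 0.15316139 0.054     ]
[0.46032281 0.13092616 0.21066685] [0.00389788 0.00240743 0.1346674 ] [-1.79946351e+02 -3.98512221e-02  5.11355363e+01]
tab from end [0.46451824 0.131957   0.05      ]
```

```bash
python3 -m crank '0.045 0.0039 0.0024 0 0 0 0;0.045 0 0 0.03 0 0 -2.9;0.045 0 0 0.03 0 0 0;0.045 0 0 0.03 0 0 0;0.045 0 0 0.02 0 0 0;0.045 0 0 0.015 0 0 0;0.045 0 0 0.0115 0 0 0;0.045 0 0 0 0 0 0' 50; python3 ok.py
```

```text
clock: 22.92
position: [0.4657, 0.1344, 0.0716]
tool_rot: [-3.14, 0.002, 0.946]
force: [0.8, 0.5, -0.7]
grip_width: 0.0448
finger_force: 0.0
F [0.9 0.3 0.7] ff 0.0 yaw 54.2 p [0.4657 0.1344 0.0716] 22.9
```

```bash
python3 -m crank '0.03 0 0 0 0 0 0;0.024 0 0 0 0 0 0;0.016 0 0 0 0 0 0;0.016 0 0 0 0 0 0;0.016 0 0 0 0 0 0;0.016 0 0 0 0 0 0;0.016 0 0 0 0 0 0;0.016 0 0 0 0 0 0' 50; python3 ok.py
```

```text
clock: 23.58
position: [0.4662, 0.1344, 0.0743]
tool_rot: [3.141, -0.001, 0.946]
force: [0.5, 0.5, 8.0]
grip_width: 0.019
finger_force: 49.7
F [ 0.8  0.1 -8. ] ff 49.65 yaw 54.2 p [0.4662 0.1344 0.0743] 23.6True
```

```bash
python3 -m crank '0.016 0 0 -0.0004 0 0 0;0.016 0 0 0 0 0 0;0.016 -0.001 0 0 0 0 0;0.016 -0.001 0 0 0 0 0;0.016 -0.001 0 0 0 0 0;0.016 -0.001 0 0 0 0 0;0.016 -0.001 0 0 0 0 0;0.016 0 0 0 0 0 0'; python3 ok.py
```

```text
clock: 24.25
position: [0.4628, 0.1299, 0.0742]
tool_rot: [3.141, -0.0, 0.945]
force: [1.6, 2.5, 5.8]
grip_width: 0.0192
finger_force: 49.6
F [ 3.  -0.1 -5.8] ff 49.58 yaw 54.2 p [0.4628 0.1299 0.0742] 24.2
```

```bash
python3 -m crank '0.016 -0.004 0 -0.0003 0 0 0;0.016 -0.005 0 0 0 0 0;0.016 -0.006 0 0 0 0 0;0.016 -0.006 0 0 0 0 0;0.016 -0.006 0 0 0 0 0;0.016 -0.006 0 0 0 0 0;0.016 -0.004 0 0 0 0 0;0.016 0 0 0 0 0 0'; python3 ok.py
```

```text
clock: 24.92
position: [0.4404, 0.0991, 0.0744]
tool_rot: [-3.141, 0.001, 0.945]
force: [-0.6, -0.7, 0.6]
grip_width: 0.0188
finger_force: 48.9
F [-1.  -0.1 -0.6] ff 48.94 yaw 54.1 p [0.4404 0.0991 0.0744] 24.9
```

```bash
python3 -m crank '0.016 0 0 -0.008 0 0 0;0.016 0 0 -0.016 0 0 0;0.016 0 0 -0.02 0 0 0;0.016 0 0 -0.02 0 0 0;0.016 0 0 -0.02 0 0 0;0.016 0 0 -0.02 0 0 0;0.016 0 0 -0.012 0 0 0;0.016 0 0 0 0 0 0'; python3 ok.py; python3 - <<'E'
from h import *
f=np.load("w1.npy",allow_pickle=True).item()
for n,c in (("w1",[(253,122),(345,120),(347,187),(256,190)]),("w2",[(331,115),(473,113),(461,215),(331,212)])):
    f=np.load(n+".npy",allow_pickle=True).item(); p=np.array([ray(f,u,v,.009) for u,v in c])
    print(n,p.mean(0),cv2.minAreaRect((p[:,:2]*1000).astype(np.float32)))
E
```

```text
clock: 25.58
position: [0.4419, 0.1005, 0.1926]
tool_rot: [3.14, -0.003, 0.946]
force: [0.0, 0.0, -1.7]
grip_width: 0.0189
finger_force: 49.1
F [ 0.  -0.   1.7] ff 49.08 yaw 54.2 p [0.4419 0.1005 0.1926] 25.6
w1 [0.3883854 0.2332508 0.009    ] ((387.7458801269531, 233.93853759765625), (74.65499877929688, 102.41616821289062), 23.081186294555664)
w2 [0.38802129 0.23223735 0.009     ] ((388.7984313964844, 232.86456298828125), (76.2741470336914, 103.39092254638672), 22.0046329498291)
```

```bash
python3 -m crank '0.016 0.0151 -0.0233 0 0 0 0;0.016 0.0151 -0.0233 0 0 0 0;0.016 0.0151 -0.0233 0 0 0 0;0.016 0.0152 -0.0232 0 0 0 0;0.016 0 0 0 0 0 -6;0.016 0 0 0 0 0 -6;0.016 0 0 0 0 0 -6;0.016 0 0 0 0 0 -6'; python3 -m crank '0.016 0 0 0 0 0 -6;0.016 0 0 0 0 0 -6;0.016 0 0 0 0 0 -6;0.016 0 0 0 0 0 -6;0.016 0 0 0 0 0 -6;0.016 0 0 0 0 0 -4.8;0.016 0 0 0 0 0 0;0.016 0 0 0 0 0 0'; python3 ok.py; python3 - <<'E'
from h import *
f=cam("top"); save(f,"t2.png"); i=cv2.imread("pics/t2.png")[150:290,190:340]
cv2.imwrite("pics/t2.png",cv2.resize(i,None,fx=4,fy=4,interpolation=cv2.INTER_CUBIC))
E
```

```text
clock: 26.25
position: [0.4006, 0.2038, 0.1901]
tool_rot: [-3.141, 0.001, 1.371]
force: [-0.1, -0.2, -1.5]
grip_width: 0.0188
finger_force: 49.3
clock: 26.92
position: [0.4009, 0.2034, 0.1902]
tool_rot: [-3.141, -0.0, 1.969]
force: [0.3, -0.2, -1.3]
grip_width: 0.0188
finger_force: 49.3
F [-0.3  0.2  1.3] ff 49.29 yaw 112.8 p [0.4009 0.2034 0.1902] 26.9
```

View pics/t2.png

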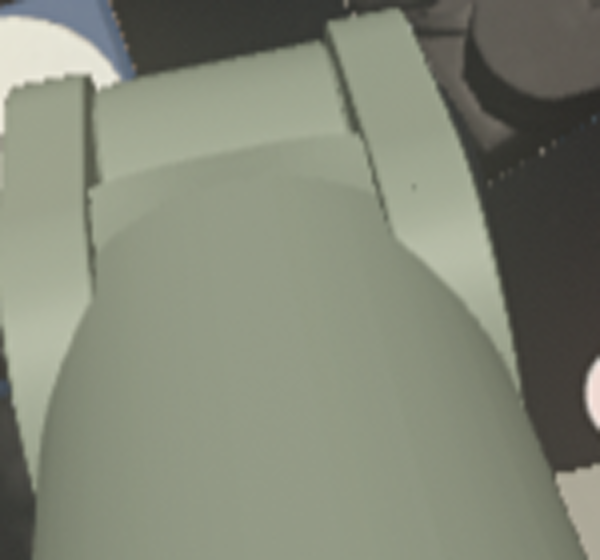

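The arm hides the plate from above in this view, so I'll go by the pose and lower the plate.

```bash
python3 -m crank '0.016 0 0.001 0.02 0 0 0;0.016 0 0 0.025 0 0 0;0.016 0 0 0.025 0 0 0;0.016 0 0 0.025 0 0 0;0.016 0 0 0.02 0 0 0;0.016 0 0 0.015 0 0 0;0.016 0 0 0.008 0 0 0;0.016 0 0 0 0 0 0'; python3 ok.py; python3 - <<'E'
from h import *
f=cam("wrist"); save(f,"w4.png"); np.save("w4.npy",f,allow_pickle=True)
E
```

```text
clock: 27.63
position: [0.4014, 0.2034, 0.0511]
tool_rot: [-3.139, 0.001, 1.97]
force: [-0.6, -0.9, -1.2]
grip_width: 0.0188
finger_force: 49.3
F [-0.6 -0.8  1.2] ff 49.26 yaw 112.9 p [0.4014 0.2034 0.0511] 27.6
```

View pics/w4.png

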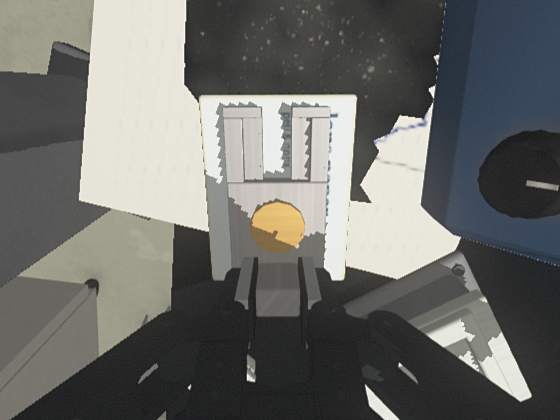

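The plate hangs square over the booklet: plate far edge at about (222–329,107), booklet far edge at about (201–356,96). I'll check the centring in numbers.

```bash
python3 - <<'E'
from h import *
f=np.load("w4.npy",allow_pickle=True).item()
s=telemetry.observe();R=Ro.from_euler('xyz',s["tool_rot"]).as_matrix();p0=np.array(s["position"])
L=lambda u,v,z:(R.T@(ray(f,u,v,z)-p0)*1000).round(1)
print("plate far L/R",L(222,107,.027),L(329,107,.027)); print("book far L/R",L(201,97,.009),L(356,95,.009),"near",L(213,279,.009),L(344,279,.009))
print("disc",L(277,227,.031))
E
```

```text
plate far L/R [ 76.7 -23.9  25.1] [76.7 21.1 25.1]
book far L/R [ 80.5 -36.4  43.1] [81.3 36.  43. ] near [-16.7 -36.9  43.2] [-16.7  36.6  43.1]
disc [23.9 -0.8 21.1]
```

```bash
python3 -m crank '0.016 0.001 0.001 0.002 0 0 0;0.016 0 0 0.002 0 0 0;0.016 0 0 0.001 0 0 0;0.016 0 0 0.001 0 0 0;0.016 0 0 0.0005 0 0 0;0.016 0 0 0 0 0 0;0.016 0 0 0 0 0 0;0.016 0 0 0 0 0 0'; python3 ok.py
```

```text
clock: 28.35
position: [0.4025, 0.2053, 0.046]
tool_rot: [3.142, -0.0, 1.972]
force: [-0.6, 0.3, -1.8]
grip_width: 0.0188
finger_force: 49.3
F [ 0.5 -0.5  1.8] ff 49.27 yaw 113.0 p [0.4025 0.2053 0.046 ] 28.4
```

```bash
python3 -m crank '0.016 0 0 0.0005 0 0 0;0.016 0 0 0.0005 0 0 0;0.016 0 0 0.0004 0 0 0;0.016 0 0 0.0003 0 0 0;0.016 0 0 0.0003 0 0 0;0.016 0 0 0 0 0 0;0.016 0 0 0 0 0 0;0.016 0 0 0 0 0 0'; python3 ok.py
```

```text
clock: 29.02
position: [0.4025, 0.2053, 0.0439]
tool_rot: [-3.142, 0.0, 1.972]
force: [-0.8, 0.5, -1.3]
grip_width: 0.0187
finger_force: 49.3
F [ 0.7 -0.6  1.3] ff 49.27 yaw 113.0 p [0.4025 0.2053 0.0439] 29.0
```

```bash
python3 -m crank '0.016 0 0 0.0003 0 0 0;0.016 0 0 0.0003 0 0 0;0.016 0 0 0.0003 0 0 0;0.016 0 0 0 0 0 0;0.016 0 0 0 0 0 0;0.016 0 0 0 0 0 0;0.016 0 0 0 0 0 0;0.016 0 0 0 0 0 0'; python3 ok.py
```

```text
clock: 29.68
position: [0.4025, 0.2053, 0.0434]
tool_rot: [3.141, -0.0, 1.972]
force: [-3.4, -0.8, 15.2]
grip_width: 0.019
finger_force: 51.4
F [  0.6  -3.4 -15.2] ff 51.39 yaw 113.0 p [0.4025 0.2053 0.0434] 29.7True
```

```bash
python3 -m crank '0.016 0 0 -0.0003 0 0 0;0.016 0 0 -0.0001 0 0 0;0.016 0 0 0 0 0 0;0.021 0 0 0 0 0 0;0.026 0 0 -0.0005 0 0 0;0.034 0 0 -0.001 0 0 0;0.04 0 0 0 0 0 0;0.04 0 0 0 0 0 0'; python3 ok.py; python3 -m crank '0.04 0 0 -0.01 0 0 0;0.04 0 0 -0.02 0 0 0;0.04 0 0 -0.03 0 0 0;0.04 0 0 -0.04 0 0 0;0.04 0 0 -0.04 0 0 0;0.04 0 0 -0.03 0 0 0;0.04 0 0 0 0 0 0;0.04 0 0 0 0 0 0'; python3 - <<'E'
from h import *
f=cam("wrist"); save(f,"w5.png"); np.save("w5.npy",f,allow_pickle=True)
E
```

```text
clock: 30.35
position: [0.4025, 0.2053, 0.045]
tool_rot: [3.141, -0.0, 1.972]
force: [0.1, 0.6, -0.4]
grip_width: 0.0401
finger_force: 0.0
F [0.5 0.4 0.4] ff 0.0 yaw 113.0 p [0.4025 0.2053 0.045 ] 30.4
clock: 31.02
position: [0.4027, 0.2059, 0.2167]
tool_rot: [3.139, -0.002, 1.972]
force: [-0.9, 0.1, -0.8]
grip_width: 0.0403
finger_force: 0.0
```

View pics/w5.png

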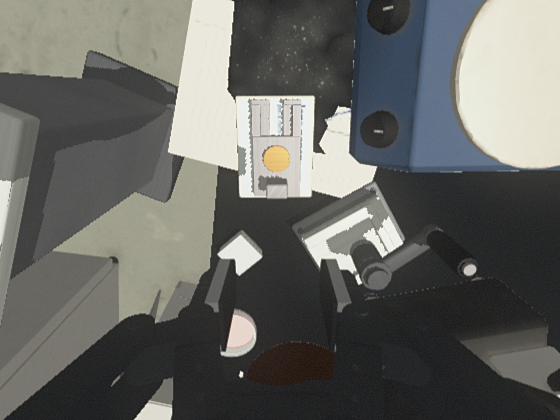

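The plate lies flat and centred on the booklet (disc at (277,158)). The crank is over the +x half, and the cover box and dish haven't moved.

```bash
python3 -c "
from workcell import bot
print(bot.job_done())"
```

```text
the job is handed in; nothing more can be done
None
```

I turned the crank clockwise to its stop, easing off at about 8.6 N (limit 14 N), drew the plate out by its tab, and laid it flat on the middle of the booklet. The job was handed in at about 31 s of the 72 s allowed; no verdict came back, and nothing else looked moved in the last picture.

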